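Tidy the stone carver's bench

TASK

Clear up the carving bench: put both grinding wheels in the red tray, both carving stones (the pale block and the green dome) in the wooden tray, and the glue bottle in the white tray. Each thing goes on the tray's floor the way it sits now - wheels and stones flat on their undersides, side by side and not stacked or leaning, the bottle upright - and is set down, not dropped or thrown. Leave the wooden cone on its board and the stand of burrs where they are.

Things in the scene. Friction and masses are not known exactly. Their poses are not given: they have to be found in the camera images.
- wheel_brown: Brown-orange (terracotta) grinding wheel, a ring lying flat: 50 mm diameter, 24 mm thick, 14 mm hole through the middle. About 90 g. Origin: centre of its underside; z is its axis, up.
- wheel_blue: Blue grinding wheel, a ring lying flat: 50 mm diameter, 24 mm thick, 14 mm hole through the middle. About 90 g. Origin: centre of its underside; z is its axis, up.
- stone_block: Pale marble block with rounded edges, 36 mm (x) x 60 mm (y) x 26 mm high, about 150 g, at any yaw. Origin: centre of its underside; grasp it across the 36 mm, along its x.
- stone_dome: Green round stone, 46 mm diameter, 30 mm high: upright sides for the lower 20 mm, then a low dome. About 120 g. Origin: centre of its underside; z up.
- glue: White glue bottle with a red cap, standing upright: body 36 mm diameter, 85 mm high in all, narrowing to the cap near the top; grip it about 35 mm above its foot. About 60 g. Origin: centre of its foot; z up.
- tray_red: Red plastic open tray, fixed to the bench, 140 (x) x 175 (y) x 30 mm high; walls and floor 5 mm thick (inside 130 x 165 mm, 25 mm deep). Origin: centre of its underside, at bench height; x along its short side, y along its long side. Turned up to 9 degrees either way from straight ahead; the three trays swap places. For the two grinding wheels.
- tray_wood: Light wooden open tray, fixed to the bench, 140 (x) x 175 (y) x 30 mm high; walls and floor 5 mm thick (inside 130 x 165 mm, 25 mm deep). Origin: centre of its underside, at bench height; x along its short side, y along its long side. Turned up to 9 degrees either way from straight ahead; the three trays swap places. For the two stones.
- tray_white: White plastic open tray, fixed to the bench, 140 (x) x 175 (y) x 30 mm high; walls and floor 5 mm thick (inside 130 x 165 mm, 25 mm deep). Origin: centre of its underside, at bench height; x along its short side, y along its long side. Turned up to 9 degrees either way from straight ahead; the three trays swap places. For the glue bottle.
- mandrel: Bystander at the left edge of the work: dark wooden cone, 125 mm high in all, on a light wooden board 120 x 100 x 25 mm; loose, not to be disturbed. Origin: centre of its underside.
- burr_stand: Bystander at the right edge of the work: white and grey plastic stand 60 (x) x 110 (y) mm holding six upright burrs, 67 mm high in all; loose, not to be disturbed. Origin: centre of its underside.
Not all that is in view belongs to the job. Leave any orange look-alike of the glue alone. Several things have the shape of the wheel_blue; the one meant has the colours described above.

How it is judged:
By the outcome, as a careful person would: the job done as asked, in the order asked, and still so for the second after the job is handed in, with the robot touching nothing.
It also fails if it takes over 115 s, if anything falls off the work surface, if the arm or the gripper's body presses on something with over 40 N, if the wrist force passes 120 N, or if a joint passes its speed limit or range.

ROBOT

A 6-joint arm with a two-finger parallel gripper is mounted at the origin on the work surface. World frame = base frame: x ahead of the robot, y to its left, z up, the work surface at z = 0. Lengths are in m, angles in rad, forces in N, time in s.
With the tool pointing down it reaches from about 0.3 to 0.875 m from the base axis. Payload 6.4 kg.
Tool frame: the origin (TCP) lies on the centre line of the jaws, within the pads' length; the fingertips stand 25 mm ahead of it and the grasp point (between the pads) lies 6 mm ahead of it (ctrl.tip_reach is the distance from the TCP to the fingertips, in m); z points along the fingers, y is the line along which they close (so a half turn about z gives the same grasp; the last joint's range is limited). The gripper opens to 85 mm and grips with 20 to 120 N. Pads are 22 mm wide; open, the fingers measure 114 mm over their backs; the gripper's body (76 mm by 85 mm) begins 54 mm behind the grasp point. The pads swing forward as they close: fully open they stand 13 mm farther back than shut.
Start: joints at [0.976, 0.181, 1.607, -0, 1.354, -0.206], TCP at [0.218, 0.532, 0.256] pointing down, gripper open.
Joint ranges: [-2.99, 2.99], [-0.89, 2.07], [0.3, 2.58], [-1.14, 4.28], [0, 2.63], [-3.12, 3.12]. Speed limits (rad/s): [2.57, 2.57, 3.01, 3.14, 3.14, 3.14].

INTERFACE

Orientations are given as a unit quaternion [w, x, y, z].
In Python, from bench import ctrl gives the robot as it stands.
- The arm moves only by the tool servo_tool, never from a script. Its argument "motion" is a list that holds one entry, the list of rows, each a list of 5 numbers: the shift along the tool's x, y, z in cm, then the turn about the tool's z in degrees, then the closure, from -1 (fully open) to 1 (shut). In form: [[[dx, dy, dz, twist, claw], ...]]. A call has 1 to 5 rows; each row is the pose to reach, as a shift and turn from the pose commanded when the call began, along the tool's axes at that moment; what a row does not reach only later rows make up. A row lasts 1/10 s, in which the tool goes at most 50 mm and 8.59 degrees, less where a joint would pass 70% of its speed; a pose out of reach is approached as far as the arm can. A call with a gripper value outside its range is refused whole. The fingers move at their own pace and stop on an object; the grip force is fixed at half the most. Time passes only in rows, so rows that repeat a pose let the fingers close. It gives the time, the measured TCP pose, the force, the opening and the grip force at its end, in the units of the state.
- ctrl.get_obs(): the state, without advancing time (a new reading comes with each control period).
- ctrl.camera(name): name is "scene" or "top" or "wrist"; returns a dict with "pixels" (480x640x3 uint8, red, green, blue), "depth" (480x640 float32, m along the optical axis (not along the pixel's ray), 0 where there is no reading), "fx", "fy", "cx", "cy" (pixels), "R" (3x3) and "t" (3): a world point X has camera coordinates R X + t; the wrist camera has in their place "hand_eye" (4x4, takes a point from camera to tool coordinates, whose origin is the TCP and whose axes are the flange's). Camera axes: x right, y down, z forward; pixel columns grow to the right and rows downward; lengths in m; the calibration is good to about 2 mm. A picture is of the moment at which its call begins: read the wrist's pose just before it.
- ctrl.hand_in(): hands the job in; it is judged then, once.
The state is a dict: "time_s": time; "q": joint angles; "dq": joint speeds; "joint_efforts": joint torques, N m; "eef_pos": TCP position; "eef_rot": TCP orientation; "wrist_force": force on the tool from outside, world axes, zero at the start; "torque": the same for the moment, N m; "opening": opening from 0.0 (shut) to 1.0 (fully open); "grasp_force": force on a finger pad.
Only numpy, scipy, OpenCV 4.12 (cv2) and the standard library are available. Lean on these libraries where they do the work, as an engineer would, in place of code of your own. Each camera call takes 0.05 s, during which the arm holds its last target. There are 200 camera calls.

## Working session

There is one attempt and no reset: what is moved stays moved. The work goes in short steps, Python scripts to look and compute and a tool call to move; the robot and the scene stay as the last step left them, time stands still between calls to the robot, and variables do not carry over. Pictures are saved under pics/ and viewed, at most 14 in all, crops included, and the job is handed in when it is done.

Besides the shell and the picture viewer there is one more tool, called after "Call:" as a command line: name --argument value ..., lists and objects as JSON in quotes. servo_tool: Moves the arm, as the interface text tells. Its arguments: {"type":"object","properties":{"motion":{"type":"array"}},"required":["motion"]}

```bash
mkdir -p pics; ls
python3 - <<'E'
from bench import ctrl
import cv2,pickle
o=ctrl.get_obs();print(o)
for n in("top","scene"):
    c=ctrl.camera(n);pickle.dump(c,open(n+".pkl","wb"));cv2.imwrite(f"pics/{n}0.png",c["pixels"][:,:,::-1])
    print(n,c["fx"],c["cx"],c["cy"],c["R"],c["t"])
print(ctrl.tip_reach)
E
```

```text
pics
{'time_s': 0.0, 'q': array([ 9.75672367e-01,  1.81539494e-01,  1.60803951e+00,  1.13898596e-06,
        1.35380004e+00, -2.06305399e-01]), 'dq': array([ 0.00163468, -0.00064273,  0.00085289, -0.00092919,  0.00059022,
       -0.00037992]), 'joint_efforts': array([-2.33315492e-03, -4.44890285e+01, -3.51321352e+01, -6.60627338e-04,
        9.77337331e-03,  7.38819949e-06]), 'eef_pos': array([0.2176658 , 0.53164242, 0.25536977]), 'eef_rot': array([-3.48924884e-04,  1.93187021e-01,  9.81161545e-01, -8.22217890e-04]), 'wrist_force': array([0.07637984, 0.37412352, 0.40334299]), 'torque': array([-0.02681858,  0.0151226 , -0.04139301]), 'grasp_force': 0.0, 'opening': 1.0005264576625301}
top 460.890791180078 312.33137149224564 237.8123747235856 [[-0.02528465 -0.99966343 -0.0058065 ]
 [-0.98424818  0.02591056 -0.17488331]
 [ 0.1749749   0.00129317 -0.98457204]] [0.00686602 0.48215531 1.15986484]
scene 434.0891637003362 313.9795589416626 237.69196082795165 [[-0.45590454  0.88990799 -0.0146567 ]
 [ 0.69636245  0.34639782 -0.62856018]
 [-0.55428367 -0.29676981 -0.77762284]] [ 0.20728468 -0.31849682  1.22202345]
0.025
```

View pics/top0.png

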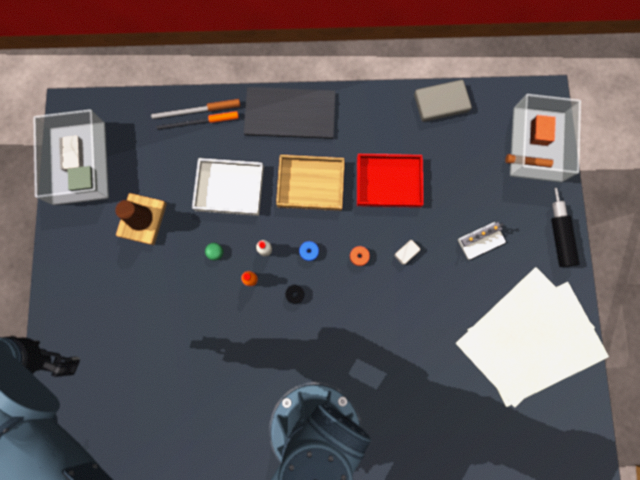

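View pics/scene0.png

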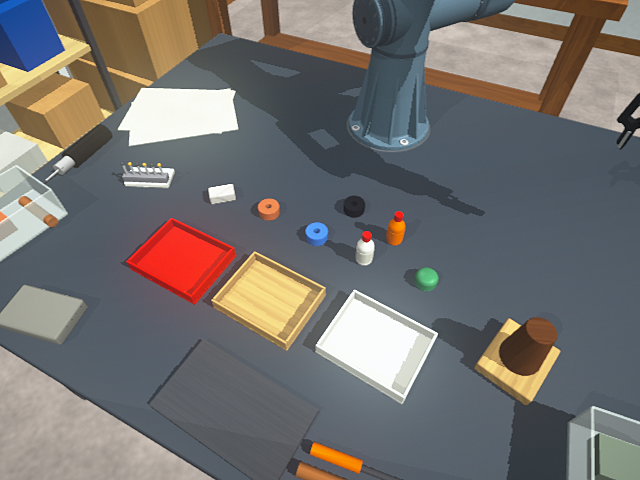

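The top view shows white, wood and red trays at (228,186), (310,182) and (390,180). The dome is at (213,251), the glue at (263,247), the blue wheel at (309,251), the brown wheel at (360,256) and the block at (407,251). The decoys are an orange bottle at (249,278) and a black wheel at (295,294). The scene view agrees.

```bash
cat > h.py <<'E'
import cv2,pickle,numpy as np
def cloud(c):
    v,u=np.mgrid[:480,:640];d=c["depth"].astype(float)
    P=np.stack([(u-c["cx"])/c["fx"]*d,(v-c["cy"])/c["fy"]*d,d],-1)
    return (P-c["t"])@c["R"]
def plane(c,uv,z):
    r=np.c_[(np.array(uv)-[c["cx"],c["cy"]])/[c["fx"],c["fy"]],np.ones(len(uv))]@c["R"]
    o=-c["R"].T@c["t"];return o+r*((z-o[2])/r[:,2])[:,None]
E
python3 - <<'E'
from h import *
seeds={"top":dict(brown=(368,257),blue=(309,243),block=(407,251),dome=(213,251),glue=(263,252),burr=(482,240),red=(390,180),wood=(310,182),white=(228,186)),
"scene":dict(brown=(260,210),blue=(308,235),block=(222,194),dome=(427,279),glue=(365,255),red=(182,258),wood=(268,298),white=(370,345))}
for n,S in seeds.items():
    c=pickle.load(open(n+".pkl","rb"));W=cloud(c)
    print(n,"bench z",W[300,300,2] if n=="top" else W[330,150])
    for k,(u,v) in S.items():
        p=W[v,u]
        r=0.13 if k in("red","wood","white") else 0.045
        if k=='glue': r=.03
        near=(np.hypot(W[...,0]-p[0],W[...,1]-p[1])<r)&(W[...,2]>(0.02 if r>.1 else 0.012))&(c["depth"]>0)
        m=cv2.connectedComponents(near.astype(np.uint8))[1]
        if r<.1: m=(m==m[v,u])&near
        else:
            hsv=cv2.cvtColor(c["pixels"],cv2.COLOR_RGB2HSV);H,Sa,V=[hsv[...,i].astype(int) for i in range(3)]
            col={"red":((H<5)|(H>174))&(Sa>180),"wood":(H>8)&(H<28)&(Sa>60)&(V>90),"white":(Sa<40)&(V>150)}[k]
            m=near&col
        Q=W[m]; zt=np.percentile(Q[:,2],97)
        T=Q[Q[:,2]>(zt-.006)] if r<.1 else Q
        xy=(T[:,:2]*1000).astype(np.float32)
        (cx,cy),R=cv2.minEnclosingCircle(xy);mr=cv2.minAreaRect(xy)
        print(k,"n",len(T),"zt %.1f"%(zt*1e3),"circ",np.round([cx,cy,R],1),"rect",np.round(np.hstack(mr),1))
E
```

```text
top bench z 0.02731360740024731
brown n 194 zt 29.5 circ [ 436.2 -128.1   24.6] rect [ 436.2 -128.3   44.7   48.1   88.1]
blue n 194 zt 29.9 circ [453.    4.4  24.8] rect [451.5   5.8  47.5  45.3  30.5]
block n 225 zt 31.6 circ [ 443.2 -254.5   31.9] rect [ 443.3 -254.5   35.2   58.4   41.2]
dome n 128 zt 34.5 circ [457.8 255.1  20.6] rect [458.5 254.8  37.1  38.1  82.7]
glue n 41 zt 88.9 circ [461.5 121.9   9. ] rect [462.  122.2  17.   15.9  43.6]Traceback (most recent call last):
  File "<stdin>", line 18, in <module>
    return _quantile_unchecked(
        a, q, axis, out, overwrite_input, method, keepdims, weights)
    return _ureduce(a,
                    func=_quantile_ureduce_func,
    ...<5 lines>...
                    overwrite_input=overwrite_input,
                    method=method)
    r = func(a, **kwargs)
    result = _quantile(arr,
                       quantiles=q,
    ...<2 lines>...
                       out=out,
                       weights=wgt)
    slices_having_nans = np.isnan(arr[-1, ...])
                                  ~~~^^^^^^^^^
IndexError: index -1 is out of bounds for axis 0 with size 0
```

```bash
cat > m.py <<'E'
from h import *
H={"brown":.024,"blue":.024,"block":.026,"dome":.02,"glue":.085,"red":.03,"wood":.03,"white":.03}
def measure(n,c,S):
    W=cloud(c)
    out={}
    for k,(u,v) in S.items():
        p=W[v,u];tray=k in("red","wood","white")
        r=0.13 if tray else 0.045
        if k=='glue': r=.03
        near=(np.hypot(W[...,0]-p[0],W[...,1]-p[1])<r)&(W[...,2]>0.014)&(c["depth"]>0)
        if tray:
            hsv=cv2.cvtColor(c["pixels"],cv2.COLOR_RGB2HSV);h,Sa,V=[hsv[...,i].astype(int) for i in range(3)]
            m=near&{"red":((h<5)|(h>174))&(Sa>180),"wood":(h>8)&(h<28)&(Sa>60)&(V>90),"white":(Sa<60)&(V>110)}[k]
            zs=W[m][:,2];m&=W[...,2]>np.percentile(zs,95)-.008
        else:
            l=cv2.connectedComponents(near.astype(np.uint8))[1];m=(l==l[v,u])&near
            zt=np.percentile(W[m][:,2],97);m&=W[...,2]>zt-(.006 if k!='dome' else .016)
        vv,uu=np.nonzero(m);q=plane(c,np.c_[uu,vv],H[k])[:,:2]*1000
        xy=q.astype(np.float32)
        C=cv2.minEnclosingCircle(xy);mr=cv2.minAreaRect(xy)
        print(n,k,len(xy),"zt %.1f"%(1e3*np.percentile(W[m][:,2],90)),"circ",np.round([*C[0],C[1]],1),"rect",np.round(np.hstack(mr),1))
E
python3 - <<'E'
from m import *
S={"top":dict(brown=(368,257),blue=(309,243),block=(407,251),dome=(213,251),glue=(263,245),red=(390,180),wood=(310,182),white=(228,186)),
"scene":dict(brown=(260,208),blue=(308,233),block=(222,191),dome=(427,276),glue=(366,237),red=(182,258),wood=(268,298),white=(370,345))}
for n in S: measure(n,pickle.load(open(n+".pkl","rb")),S[n])
c=pickle.load(open("top.pkl","rb"));W=cloud(c);print("bench",W[330,200],W[220,350],W[180,390],W[182,310])
c=pickle.load(open("scene.pkl","rb"));W=cloud(c);print("bench",W[330,120],W[240,260])
E
```

```text
top brown 194 zt 28.8 circ [ 436.3 -128.2   24.7] rect [ 436.4 -128.5   44.7   47.9   87.7]
top blue 194 zt 29.1 circ [453.1   4.4  24.7] rect [451.7   5.8  48.   45.4  31.8]
top block 225 zt 30.6 circ [ 443.4 -254.8   31.9] rect [ 443.5 -254.8   35.    59.    42.3]
top dome 226 zt 32.7 circ [459.1 257.2  22.9] rect [459.5 257.3  43.8  43.3  26.8]
top glue 41 zt 89.0 circ [462.  122.2   9. ] rect [462.2 122.4  16.3  15.9  43.8]
top red 437 zt 33.9 circ [ 640.6 -218.2  109.7] rect [ 640.4 -219.6  173.7  141.    87.6]
top wood 447 zt 34.1 circ [640.8  -3.7 109.9] rect [640.5  -4.1 174.9 141.5  85.3]
top white 459 zt 34.1 circ [635.7 218.8 110.5] rect [635.1 219.3 175.5 141.3  84.2]
scene brown 266 zt 25.7 circ [ 439.  -127.5   26.7] rect [ 437.9 -128.3   50.6   48.7   54. ]
scene blue 303 zt 25.8 circ [454.4   6.3  26.3] rect [454.5   4.8  49.   48.9  67. ]
scene block 269 zt 27.7 circ [ 446.2 -253.3   32.2] rect [ 445.9 -253.4   38.3   59.    41.7]
scene dome 369 zt 30.7 circ [460.4 257.6  24.6] rect [460.6 257.1  49.1  43.8  18.8]
scene glue 63 zt 86.8 circ [464.6 123.3  10.7] rect [465.1 122.8  20.8  15.9  23.2]
scene red 863 zt 31.1 circ [ 643.4 -216.9  110.5] rect [ 643.7 -215.9  178.9  142.4   87.3]
scene wood 1002 zt 31.5 circ [642.6  -3.  111.2] rect [643.2  -3.2 176.3 142.2  85.4]
scene white 1144 zt 31.8 circ [636.6 219.5 110.9] rect [637.5 219.4 174.7 142.3  84.2]
bench [0.25285614 0.29383936 0.00121286] [ 0.53551296 -0.10890874  0.00327705] [ 0.64415838 -0.22284845  0.00657014] [ 0.64505306 -0.00305491  0.00444457]
bench [ 0.82535969 -0.22741201  0.00118443] [ 0.51737369 -0.1025945   0.00177714]
```

Call:
servo_tool --motion '[[[-2.9, -3.4, 0, 8, -1], [-5.8, -6.8, 0, 16, -1], [-8.7, -10.2, 0, 24, -1], [-11.6, -13.6, 0, 32, -1], [-14.5, -17, 0, 40, -1]]]'

```text
time_s: 0.6
eef_pos: [0.2876, 0.3181, 0.2559]
eef_rot: [-0.0, 0.519, 0.855, -0.0]
wrist_force: [0.2, -0.1, 0.5]
opening: 0.999
grasp_force: 0.0
```

```bash
cat > go.py <<'E'
# go.py x y z yaw(deg of tool y) -> remaining shift in tool axes, cm/deg
import sys,numpy as np
from bench import ctrl
from scipy.spatial.transform import Rotation as Ro
o=ctrl.get_obs();R=Ro.from_quat(np.roll(o["eef_rot"],-1)).as_matrix()
yaw=np.degrees(np.arctan2(R[1,1],R[0,1]))
print("t",o["time_s"],"pos",o["eef_pos"].round(4),"yaw",yaw.round(2),"q",o["q"].round(2),"F",o["wrist_force"].round(1),"open",round(o["opening"],2),"grip",round(o["grasp_force"],1))
if len(sys.argv)>4:
    a=list(map(float,sys.argv[1:]));print("shift",(R.T@(np.array(a[:3])-o["eef_pos"])*100).round(2),"twist",round(yaw-a[3],2))
E
python3 go.py .4375 -.128 .255 0
```

```text
t 0.6 pos [0.2876 0.3181 0.2559] yaw 27.44 q [ 0.56 -0.16  1.95 -0.    1.35  0.08] F [ 0.2 -0.1  0.5] open 1.0 grip 0.0
shift [-46.5   -7.25   0.1 ] twist 27.44
```

Call:
servo_tool --motion '[[[-4.7, -0.7, 0, 7, -1], [-9.4, -1.4, 0, 14, -1], [-14.1, -2.1, 0, 21, -1], [-18.8, -2.8, 0, 27.7, -1], [-23.5, -3.5, 0, 27.7, -1]]]'

```text
time_s: 1.1
eef_pos: [0.366, 0.0937, 0.2563]
eef_rot: [0.0, 0.708, 0.706, 0.0]
wrist_force: [1.2, 1.0, 0.7]
opening: 1.003
grasp_force: 0.0
```

```bash
python3 go.py .4375 -.128 .100 0
```

```text
t 1.1 pos [0.366  0.0937 0.2563] yaw -0.16 q [-0.07 -0.3   2.06  0.    1.38 -0.06] F [1.2 1.  0.7] open 1.0 grip 0.0
shift [-22.15   7.2   15.63] twist -0.16
```

Call:
servo_tool --motion '[[[-4.6, 1.5, 2.0, 0, -1], [-9.2, 3.0, 5, 0, -1], [-13.8, 4.5, 8, 0, -1], [-18.4, 6.0, 12, 0, -1], [-22.1, 7.2, 15, 0, -1]]]'

```text
time_s: 1.6
eef_pos: [0.4314, -0.1063, 0.1223]
eef_rot: [0.0, 0.707, 0.707, 0.0]
wrist_force: [0.8, 0.4, 0.7]
opening: 1.0
grasp_force: 0.0
```

```bash
python3 go.py .4375 -.128 .033 0
```

```text
t 1.6 pos [ 0.4314 -0.1063  0.1223] yaw -0.02 q [-0.51  0.06  2.04  0.    1.04 -0.51] F [0.8 0.4 0.7] open 1.0 grip 0.0
shift [-2.17  0.6   8.93] twist -0.02
```

Call:
servo_tool --motion '[[[0, 0, 0, 0, -0.3], [0, 0, 0, 0, -0.3], [0, 0, 0, 0, -0.3]]]'

```text
time_s: 1.9
eef_pos: [0.4314, -0.1039, 0.124]
eef_rot: [0.0, 0.707, 0.707, 0.0]
wrist_force: [-0.7, -0.1, 0.7]
opening: 0.648
grasp_force: 0.0
```

```bash
python3 - <<'E'
from bench import ctrl
import cv2
c=ctrl.camera("wrist");cv2.imwrite("pics/w0.png",c["pixels"][:,:,::-1]);print(c["hand_eye"])
E
python3 go.py .4375 -.128 .033 0
```

```text
[[ 8.03993246e-04 -9.65483777e-01 -2.60461956e-01  6.52004352e-02]
 [ 9.99999631e-01  6.97415495e-04  5.01607242e-04  3.22024355e-04]
 [-3.02643450e-04 -2.60462263e-01  9.65483981e-01 -1.18726957e-01]
 [ 0.00000000e+00  0.00000000e+00  0.00000000e+00  1.00000000e+00]]
t 1.95 pos [ 0.4317 -0.1038  0.1245] yaw 0.09 q [-0.5   0.06  2.04  0.    1.04 -0.51] F [-0.6  0.   0.6] open 0.65 grip 0.0
shift [-2.42  0.56  9.15] twist 0.09
```

View pics/w0.png

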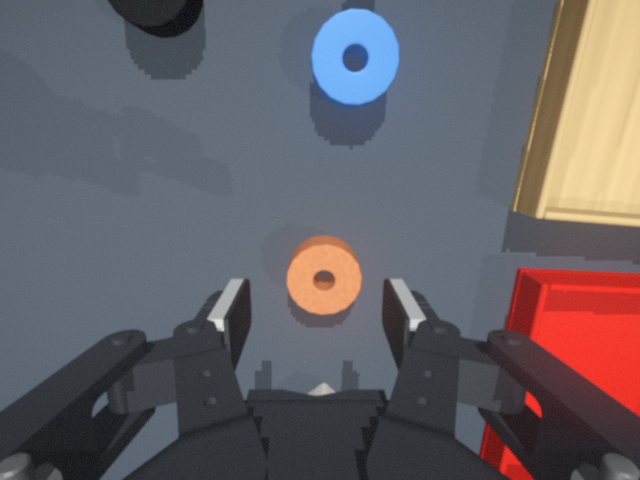

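The wrist view shows the brown wheel's top centred at pixel (324,279), between the open pads. The blue wheel is behind it at (355,57) and the red tray is to the right.

```bash
cat > wr.py <<'E'
# wr.py colour ztop : wrist-camera ray of blob centre onto plane
import sys,cv2,numpy as np
from bench import ctrl
from scipy.spatial.transform import Rotation as Ro
def look(name=None):
    o=ctrl.get_obs();c=ctrl.camera("wrist")
    if name: cv2.imwrite(f"pics/{name}.png",c["pixels"][:,:,::-1])
    R=Ro.from_quat(np.roll(o["eef_rot"],-1)).as_matrix()
    T=np.eye(4);T[:3,:3]=R;T[:3,3]=o["eef_pos"];return c,T@c["hand_eye"]
def cast(c,M,uv,z):
    r=M[:3,:3]@[(uv[0]-c["cx"])/c["fx"],(uv[1]-c["cy"])/c["fy"],1];return M[:3,3]+r*(z-M[2,3])/r[2]
if __name__=="__main__":
    c,M=look(*sys.argv[4:]);print(cast(c,M,(float(sys.argv[1]),float(sys.argv[2])),float(sys.argv[3])).round(4))
    print("blue",cast(c,M,(355,57),.024).round(4))
E
python3 wr.py 324 281 .024
```

```text
[ 0.4375 -0.1298  0.024 ]
blue [0.4538 0.0051 0.024 ]
```

Call:
servo_tool --motion '[[[-1.3, 0.3, 1.5, 0, -0.6], [-2.5, 0.6, 3.5, 0, -0.6], [-2.5, 0.6, 6, 0, -0.6], [-2.5, 0.6, 8, 0, -0.6], [-2.5, 0.6, 9, 0, -0.6]]]'

```text
time_s: 2.5
eef_pos: [0.4371, -0.1284, 0.0332]
eef_rot: [0.0, 0.706, 0.708, 0.0]
wrist_force: [-0.6, 0.8, 0.1]
opening: 0.798
grasp_force: 0.0
```

```bash
python3 go.py .4375 -.1285 .032 0; python3 wr.py 320 240 0 w1
```

```text
t 2.5 pos [ 0.4371 -0.1284  0.0332] yaw 0.11 q [-0.55  0.27  2.04  0.    0.83 -0.55] F [-0.6  0.8  0.1] open 0.8 grip 0.0
shift [-0.01  0.04  0.12] twist 0.11
[ 0.4392 -0.1069  0.    ]
blue [ 0.45   -0.0377  0.024 ]
```

View pics/w1.png

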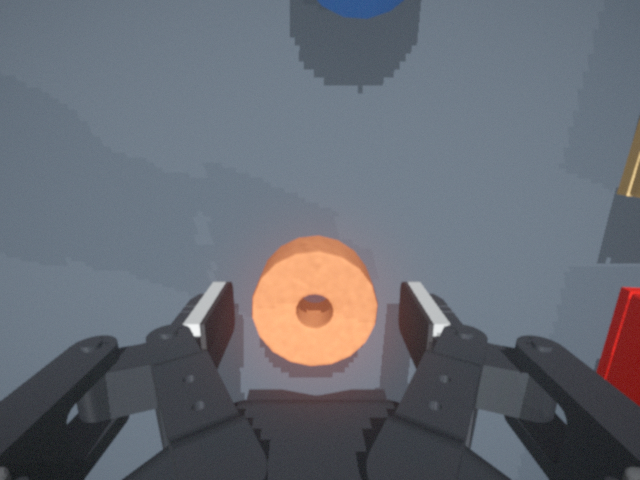

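The wheel, centred at (315,302), sits between the pads, so I close on it.

Call:
servo_tool --motion '[[[0, 0, 0.2, 0, -0.2], [0, 0, 0.2, 0, 0.5], [0, 0, 0.2, 0, 0.5], [0, 0, 0.2, 0, 0.5], [0, 0, 0.2, 0, 0.5]]]'

```text
time_s: 3.05
eef_pos: [0.4383, -0.1297, 0.0328]
eef_rot: [0.001, 0.707, 0.707, 0.0]
wrist_force: [-0.5, 3.4, 7.1]
opening: 0.557
grasp_force: 62.4
```

Call:
servo_tool --motion '[[[0, 0, -1.5, 0, 0.5], [0, 0, -4, 0, 0.5], [0, 0, -7, 0, 0.5], [-1, 2, -9, 0, 0.5], [-2.5, 5, -9, 0, 0.5]]]'

```text
time_s: 3.55
eef_pos: [0.4892, -0.1551, 0.1253]
eef_rot: [0.003, 0.707, 0.707, 0.001]
wrist_force: [0.7, -0.5, -0.9]
opening: 0.557
grasp_force: 62.2
```

```bash
python3 go.py .6405 -.257 .090 0
```

```text
t 3.55 pos [ 0.4892 -0.1551  0.1253] yaw 0.05 q [-0.54  0.2   1.87 -0.    1.06 -0.54] F [ 0.7 -0.5 -0.9] open 0.56 grip 62.2
shift [-10.19  15.1    3.65] twist 0.05
```

Call:
servo_tool --motion '[[[-2.5, 3.7, 0, 0, 0.5], [-5.0, 7.4, 0, 0, 0.5], [-7.5, 11.1, 0.5, 0, 0.5], [-9.5, 14.2, 2, 0, 0.5], [-10.2, 15.1, 3.5, 0, 0.5]]]'

```text
time_s: 4.05
eef_pos: [0.6416, -0.259, 0.0872]
eef_rot: [0.002, 0.707, 0.707, 0.001]
wrist_force: [-0.3, -0.2, -1.1]
opening: 0.555
grasp_force: 62.2
```

```bash
python3 go.py .6405 -.257 .040 0
```

```text
t 4.05 pos [ 0.6416 -0.259   0.0872] yaw -0.01 q [-0.55  0.6   1.4  -0.    1.13 -0.55] F [-0.3 -0.2 -1.1] open 0.56 grip 62.2
shift [ 0.21 -0.13  4.72] twist -0.01
```

Call:
servo_tool --motion '[[[0, 0, 1.5, 0, 0.5], [0.2, 0, 3, 0, 0.5], [0.2, 0, 4, 0, 0.5], [0.2, 0, 4.6, 0, 0.5], [0.2, 0, 4.7, 0, 0.5]]]'

```text
time_s: 4.55
eef_pos: [0.6376, -0.2536, 0.0387]
eef_rot: [-0.001, 0.707, 0.707, -0.0]
wrist_force: [-0.8, 0.3, -0.8]
opening: 0.56
grasp_force: 62.2
```

Call:
servo_tool --motion '[[[0.0, 0, 0, 0, 0.5], [0, 0, 0.05, 0, 0.5], [0, 0, 0.1, 0, 0.5], [0, 0, 0.15, 0, 0.5], [0, 0, 0.15, 0, 0.5]]]'

```text
time_s: 5.05
eef_pos: [0.6384, -0.2544, 0.0381]
eef_rot: [0.0, 0.707, 0.707, 0.0]
wrist_force: [0.5, 0.0, -1.7]
opening: 0.554
grasp_force: 62.2
```

Call:
servo_tool --motion '[[[0.0, 0, 0.05, 0, 0.5], [0, 0, 0.1, 0, 0.5], [0, 0, 0.15, 0, 0.5], [0, 0, 0.15, 0, 0.5]]]'

```text
time_s: 5.45
eef_pos: [0.6385, -0.2544, 0.0378]
eef_rot: [0.0, 0.707, 0.707, -0.0]
wrist_force: [-4.1, 1.8, 9.1]
opening: 0.559
grasp_force: 63.1
```

Contact is confirmed at TCP z = 0.0378. Next I open gently, to a partial opening, and rise.

Call:
servo_tool --motion '[[[0, 0, -0.1, 0, -0.3], [0, 0, -0.1, 0, -0.5], [0, 0, -0.1, 0, -0.6], [0, 0, -2, 0, -0.6], [0, 0, -5, 0, -0.6]]]'

```text
time_s: 5.95
eef_pos: [0.6368, -0.2535, 0.0852]
eef_rot: [-0.002, 0.707, 0.707, -0.001]
wrist_force: [0.6, 0.3, -0.4]
opening: 0.797
grasp_force: 0.0
```

```bash
python3 go.py .4538 .005 .100 0; python3 wr.py 320 240 0 w2
```

```text
t 5.95 pos [ 0.6368 -0.2535  0.0852] yaw 0.02 q [-0.55  0.6   1.41 -0.    1.14 -0.55] F [ 0.6  0.3 -0.4] open 0.8 grip 0.0
shift [ 25.86 -18.3   -1.34] twist 0.02
[ 0.6391 -0.2467  0.    ]
blue [ 0.6547 -0.1522  0.024 ]
```

View pics/w2.png

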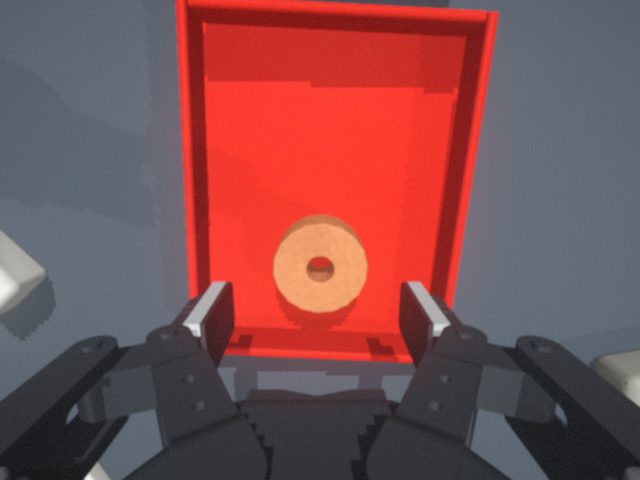

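The brown wheel lies flat on the red tray floor at (320,267). Next is the blue wheel.

Call:
servo_tool --motion '[[[3, -2, -2, 0, -0.6], [6.5, -4.6, -2, 0, -0.6], [10, -7.1, -2, 0, -0.6], [13.5, -9.6, -2, 0, -0.6], [17, -12.1, -2, 0, -0.6]]]'

```text
time_s: 6.5
eef_pos: [0.5168, -0.0834, 0.1078]
eef_rot: [0.001, 0.707, 0.707, 0.0]
wrist_force: [-0.3, 0.6, -0.1]
opening: 0.803
grasp_force: 0.0
```

```bash
python3 go.py .4538 .005 .100 0
```

```text
t 6.5 pos [ 0.5168 -0.0834  0.1078] yaw 0.01 q [-0.39  0.25  1.85  0.    1.03 -0.39] F [-0.3  0.6 -0.1] open 0.8 grip 0.0
shift [ 8.84 -6.3   0.76] twist 0.01
```

Call:
servo_tool --motion '[[[2.9, -2.1, 0, 0, -0.6], [5.8, -4.2, 0, 0, -0.6], [8.2, -5.9, 0.5, 0, -0.6], [8.8, -6.3, 2, 0, -0.6], [8.8, -6.3, 3.5, 0, -0.6]]]'

```text
time_s: 7.0
eef_pos: [0.4545, 0.0046, 0.0726]
eef_rot: [0.001, 0.706, 0.708, 0.001]
wrist_force: [0.6, -0.1, 0.8]
opening: 0.801
grasp_force: 0.0
```

```bash
python3 go.py .4538 .005 .032 0
```

```text
t 7.0 pos [0.4545 0.0046 0.0726] yaw 0.13 q [-0.25  0.18  2.04  0.    0.92 -0.25] F [ 0.6 -0.1  0.8] open 0.8 grip 0.0
shift [ 0.04 -0.08  4.06] twist 0.13
```

Call:
servo_tool --motion '[[[0, -0.1, 2, 0, -0.6], [0, -0.1, 3.5, 0, -0.6], [0, -0.1, 4, 0, -0.6], [0, -0.1, 4, 0, -0.3], [0, -0.1, 4, 0, 0.5]]]'

```text
time_s: 7.5
eef_pos: [0.4539, 0.0034, 0.0328]
eef_rot: [0.0, 0.707, 0.707, 0.0]
wrist_force: [-1.2, 1.0, 0.2]
opening: 0.555
grasp_force: 61.6
```

Call:
servo_tool --motion '[[[0, 0, 0, 0, 0.5], [0, 0, 0, 0, 0.5], [0, 0, 0, 0, 0.5]]]'

```text
time_s: 7.8
eef_pos: [0.454, 0.0034, 0.0327]
eef_rot: [0.001, 0.707, 0.707, 0.0]
wrist_force: [-2.3, 0.5, 7.1]
opening: 0.556
grasp_force: 62.1
```

Call:
servo_tool --motion '[[[0, 0, -1.5, 0, 0.5], [0, 0, -4, 0, 0.5], [0, 0, -7, 0, 0.5], [-2, 2, -9, 0, 0.5], [-5, 5, -9, 0, 0.5]]]'

```text
time_s: 8.3
eef_pos: [0.5053, -0.0463, 0.1255]
eef_rot: [0.003, 0.706, 0.708, 0.002]
wrist_force: [1.3, 0.6, -0.2]
opening: 0.558
grasp_force: 62.2
```

```bash
python3 go.py .6435 -.178 .090 0
```

```text
t 8.3 pos [ 0.5053 -0.0463  0.1255] yaw 0.16 q [-0.33  0.19  1.89  0.    1.06 -0.33] F [ 1.3  0.6 -0.2] open 0.56 grip 62.2
shift [-13.2   13.76   3.65] twist 0.16
```

Call:
servo_tool --motion '[[[-3.2, 3.4, 0, 0, 0.5], [-6.4, 6.8, 0, 0, 0.5], [-9.6, 10.1, 0.5, 0, 0.5], [-12.2, 12.8, 2, 0, 0.5], [-13.2, 13.8, 3.5, 0, 0.5]]]'

```text
time_s: 8.8
eef_pos: [0.6444, -0.1819, 0.0876]
eef_rot: [0.003, 0.708, 0.707, 0.001]
wrist_force: [-0.1, 0.9, -0.5]
opening: 0.557
grasp_force: 62.2
```

```bash
python3 go.py .6435 -.178 .039 0
```

```text
t 8.8 pos [ 0.6444 -0.1819  0.0876] yaw -0.09 q [-0.45  0.56  1.47 -0.    1.11 -0.45] F [-0.1  0.9 -0.5] open 0.56 grip 62.2
shift [ 0.41 -0.11  4.86] twist -0.09
```

Call:
servo_tool --motion '[[[0.1, 0, 1.5, 0, 0.5], [0.2, 0, 3, 0, 0.5], [0.2, 0, 4.2, 0, 0.5], [0.2, 0, 4.8, 0, 0.5], [0.2, 0, 4.8, 0, 0.5]]]'

```text
time_s: 9.3
eef_pos: [0.6408, -0.1754, 0.0385]
eef_rot: [-0.0, 0.707, 0.708, -0.0]
wrist_force: [-0.3, -0.2, -1.5]
opening: 0.56
grasp_force: 62.2
```

Call:
servo_tool --motion '[[[0, 0, 0.05, 0, 0.5], [0, 0, 0.1, 0, 0.5], [0, 0, 0.15, 0, 0.5], [0, 0, 0.15, 0, 0.5]]]'

```text
time_s: 9.7
eef_pos: [0.6415, -0.176, 0.0378]
eef_rot: [0.0, 0.707, 0.707, 0.0]
wrist_force: [-3.2, 1.8, 5.6]
opening: 0.556
grasp_force: 62.8
```

Call:
servo_tool --motion '[[[0, 0, -0.1, 0, -0.3], [0, 0, -0.1, 0, -0.5], [0, 0, -0.1, 0, -0.5], [0, 0, -3, 0, -0.5], [0, 0, -7, 0, -0.5]]]'

```text
time_s: 10.2
eef_pos: [0.6392, -0.1755, 0.1044]
eef_rot: [-0.003, 0.707, 0.707, -0.001]
wrist_force: [0.7, 0.2, 0.3]
opening: 0.75
grasp_force: 0.0
```

```bash
python3 go.py .4445 -.254 .110 42
```

```text
t 10.2 pos [ 0.6392 -0.1755  0.1044] yaw 0.01 q [-0.45  0.53  1.47 -0.    1.15 -0.45] F [0.7 0.2 0.3] open 0.75 grip 0.0
shift [ -7.85 -19.47  -0.47] twist -41.99
```

Call:
servo_tool --motion '[[[-1.6, -4, 0, -8.4, -0.5], [-3.2, -8, 0, -16.8, -0.5], [-4.8, -12, 0, -25.2, -0.5], [-6.6, -16, 0, -33.6, -0.5], [-7.8, -19.5, 0, -42, -0.5]]]'

```text
time_s: 10.7
eef_pos: [0.4445, -0.2552, 0.107]
eef_rot: [0.0, 0.404, 0.915, -0.0]
wrist_force: [0.1, -1.7, -0.3]
opening: 0.751
grasp_force: 0.0
```

Call:
servo_tool --motion '[[[0, 0, 0, 0, -0.5], [0, 0, 0, 0, -0.5]]]'

```text
time_s: 10.9
eef_pos: [0.4461, -0.255, 0.1072]
eef_rot: [0.0, 0.408, 0.913, -0.0]
wrist_force: [0.3, 0.4, 0.1]
opening: 0.748
grasp_force: 0.0
```

```bash
python3 go.py .4445 -.254 .036 42; python3 wr.py 320 240 0 w3
```

```text
t 10.9 pos [ 0.4461 -0.255   0.1072] yaw 41.82 q [-0.75  0.24  1.87  0.    1.03 -1.48] F [0.3 0.4 0.1] open 0.75 grip 0.0
shift [ 0.19 -0.05  7.12] twist -0.18
[ 0.4479 -0.2534  0.    ]
blue [ 0.3907 -0.1633  0.024 ]
```

View pics/w3.png

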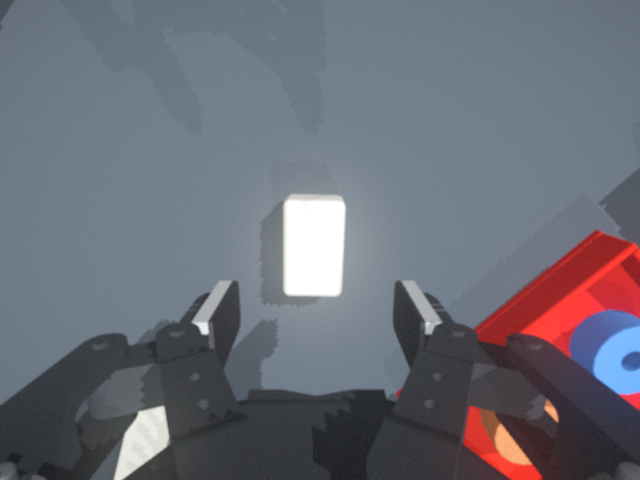

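The block's top is centred at (314,245), between the pads and aligned with them.

Call:
servo_tool --motion '[[[0.1, -0.1, 2, 0, -0.5], [0.2, -0.1, 4.5, 0, -0.5], [0.2, -0.1, 6.5, 0, -0.5], [0.2, -0.1, 7.1, 0, -0.5], [0.2, -0.1, 7.1, 0, -0.2]]]'

```text
time_s: 11.45
eef_pos: [0.4446, -0.2528, 0.0351]
eef_rot: [-0.001, 0.406, 0.914, 0.0]
wrist_force: [0.9, -0.8, -0.7]
opening: 0.61
grasp_force: 0.0
```

Call:
servo_tool --motion '[[[0, 0, 0, 0, 0.1], [0, 0, 0, 0, 0.5], [0, 0, 0, 0, 0.5], [0, 0, 0, 0, 0.5], [0, 0, 0, 0, 0.5]]]'

```text
time_s: 11.95
eef_pos: [0.4453, -0.2543, 0.0372]
eef_rot: [0.001, 0.407, 0.914, -0.0]
wrist_force: [1.3, 1.0, 6.9]
opening: 0.405
grasp_force: 60.8
```

Call:
servo_tool --motion '[[[0, 0, -1.5, 0, 0.5], [0, 0, -4, 0, 0.5], [0, 0, -7, 0, 0.5], [0, 0, -9, 4, 0.5], [0, 0, -9.5, 12, 0.5]]]'

```text
time_s: 12.45
eef_pos: [0.4454, -0.2547, 0.1337]
eef_rot: [0.002, 0.501, 0.865, -0.001]
wrist_force: [0.6, -0.5, -1.2]
opening: 0.407
grasp_force: 60.2
```

```bash
python3 go.py .639 -.042 .120 -4.7
```

```text
t 12.45 pos [ 0.4454 -0.2547  0.1337] yaw 29.81 q [-0.75  0.19  1.87 -0.    1.08 -1.27] F [ 0.6 -0.5 -1.2] open 0.41 grip 60.2
shift [ 8.84 27.37  1.37] twist 34.51
```

Call:
servo_tool --motion '[[[1.3, 4, 0, 7, 0.5], [2.6, 8.1, 0, 14, 0.5], [4, 12.3, 0, 21, 0.5], [5.3, 16.5, 0, 28, 0.5], [6.6, 20.5, 0, 34.7, 0.5]]]'

```text
time_s: 12.95
eef_pos: [0.5895, -0.0924, 0.1309]
eef_rot: [-0.0, 0.737, 0.676, -0.0]
wrist_force: [0.3, -0.8, -1.9]
opening: 0.401
grasp_force: 60.3
```

```bash
python3 go.py .639 -.042 .090 -4.7
```

```text
t 12.95 pos [ 0.5895 -0.0924  0.1309] yaw -4.97 q [-0.35  0.37  1.65 -0.    1.13 -0.27] F [ 0.3 -0.8 -1.9] open 0.4 grip 60.3
shift [5.45 4.49 4.09] twist -0.27
```

Call:
servo_tool --motion '[[[2, 1.8, 0, 0, 0.5], [4, 3.5, 0.5, 0, 0.5], [5.2, 4.3, 2, 0, 0.5], [5.4, 4.5, 3.5, 0, 0.5], [5.4, 4.5, 4.1, 0, 0.5]]]'

```text
time_s: 13.45
eef_pos: [0.6363, -0.0433, 0.0873]
eef_rot: [-0.002, 0.735, 0.678, -0.001]
wrist_force: [-0.7, 0.3, -1.9]
opening: 0.404
grasp_force: 60.3
```

```bash
python3 go.py .639 -.042 .044 -4.7
```

```text
t 13.45 pos [ 0.6363 -0.0433  0.0873] yaw -4.64 q [-0.25  0.51  1.55 -0.    1.09 -0.17] F [-0.7  0.3 -1.9] open 0.4 grip 60.3
shift [0.15 0.27 4.33] twist 0.06
```

Call:
servo_tool --motion '[[[0.1, 0.2, 1.5, 0, 0.5], [0.1, 0.2, 3, 0, 0.5], [0.1, 0.2, 4, 0, 0.5], [0.1, 0.2, 4.3, 0, 0.5], [0.1, 0.2, 4.3, 0, 0.5]]]'

```text
time_s: 13.95
eef_pos: [0.6396, -0.0431, 0.0462]
eef_rot: [-0.001, 0.736, 0.678, -0.0]
wrist_force: [-0.4, 0.2, -1.2]
opening: 0.407
grasp_force: 60.3
```

Call:
servo_tool --motion '[[[0, 0, 0.05, 0, 0.5], [0, 0, 0.1, 0, 0.5], [0, 0, 0.15, 0, 0.5], [0, 0, 0.15, 0, 0.5]]]'

```text
time_s: 14.35
eef_pos: [0.6403, -0.0429, 0.0458]
eef_rot: [0.0, 0.735, 0.678, 0.0]
wrist_force: [-0.3, 0.2, -1.7]
opening: 0.403
grasp_force: 60.3
```

Call:
servo_tool --motion '[[[0, 0, 0.1, 0, 0.5], [0, 0, 0.2, 0, 0.5], [0, 0, 0.25, 0, 0.5], [0, 0, 0.3, 0, 0.5], [0, 0, 0.3, 0, 0.5]]]'

```text
time_s: 14.85
eef_pos: [0.64, -0.0429, 0.0423]
eef_rot: [-0.0, 0.735, 0.678, -0.0]
wrist_force: [-0.3, -0.5, -1.5]
opening: 0.403
grasp_force: 60.4
```

Call:
servo_tool --motion '[[[0, 0, 0.05, 0, 0.5], [0, 0, 0.1, 0, 0.5], [0, 0, 0.1, 0, 0.5]]]'

```text
time_s: 15.15
eef_pos: [0.6401, -0.0429, 0.0422]
eef_rot: [0.0, 0.735, 0.678, -0.0]
wrist_force: [-3.2, -0.5, 5.7]
opening: 0.403
grasp_force: 61.2
```

Call:
servo_tool --motion '[[[0, 0, -0.1, 0, 0.1], [0, 0, -0.1, 0, -0.3], [0, 0, -0.1, 0, -0.5], [0, 0, -3, 0, -0.5], [0, 0, -7.5, 0, -0.5]]]'

```text
time_s: 15.65
eef_pos: [0.6374, -0.0423, 0.1134]
eef_rot: [-0.003, 0.735, 0.678, -0.002]
wrist_force: [-0.2, -0.3, 0.2]
opening: 0.749
grasp_force: 0.0
```

```bash
python3 go.py .460 .257 .140 -4.7;python3 wr.py 320 240 0 w4
```

```text
t 15.65 pos [ 0.6374 -0.0423  0.1134] yaw -4.69 q [-0.25  0.48  1.53  0.    1.14 -0.17] F [-0.2 -0.3  0.2] open 0.75 grip 0.0
shift [ 28.39 -20.14  -2.47] twist 0.01
[ 0.6395 -0.0439  0.    ]
blue [0.6664 0.0625 0.024 ]
```

View pics/w4.png

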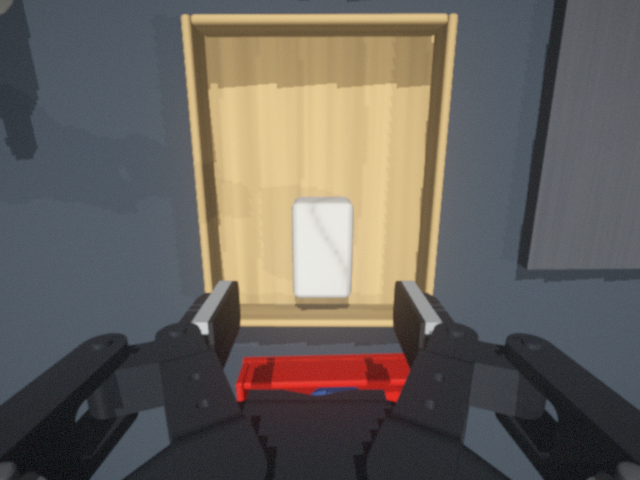

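The block lies flat in the wooden tray, spanning (293–352, 198–297). Next is the dome.

Call:
servo_tool --motion '[[[2.5, -1.8, -2, 0, -0.5], [6, -4.2, -2.5, 0, -0.5], [9.8, -6.9, -2.5, 0, -0.5], [13.6, -9.6, -2.5, 0, -0.5], [17.4, -12.3, -2.5, 0, -0.5]]]'

```text
time_s: 16.2
eef_pos: [0.5308, 0.1418, 0.1417]
eef_rot: [0.0, 0.736, 0.677, 0.0]
wrist_force: [0.5, 1.3, 0.2]
opening: 0.75
grasp_force: 0.0
```

```bash
python3 go.py .460 .257 .120 -4.7
```

```text
t 16.2 pos [0.5308 0.1418 0.1417] yaw -4.71 q [0.04 0.26 1.77 0.   1.12 0.13] F [0.5 1.3 0.2] open 0.75 grip 0.0
shift [10.9  -8.01  2.16] twist -0.01
```

Call:
servo_tool --motion '[[[3.5, -2.6, 0, 0, -0.5], [7, -5.2, 0, 0, -0.5], [10, -7.3, 0, 0, -0.5], [10.9, -8.0, 1, 0, -0.5], [10.9, -8.0, 2.5, 0, -0.5]]]'

```text
time_s: 16.7
eef_pos: [0.4607, 0.2574, 0.1168]
eef_rot: [0.001, 0.734, 0.679, 0.001]
wrist_force: [0.0, 0.2, 0.3]
opening: 0.749
grasp_force: 0.0
```

```bash
python3 go.py .460 .257 .034 -4.7
python3 - <<'E'
from wr import *
c,M=look("w5")
hsv=cv2.cvtColor(c["pixels"],cv2.COLOR_RGB2HSV)
m=cv2.inRange(hsv,(45,80,40),(85,255,255))
k=max(cv2.findContours(m,0,2)[0],key=cv2.contourArea);C=cv2.minEnclosingCircle(k);print(C,[cast(c,M,C[0],z).round(4) for z in(.015,.02)])
E
```

```text
t 16.7 pos [0.4607 0.2574 0.1168] yaw -4.5 q [0.28 0.25 1.84 0.   1.05 0.36] F [0.  0.2 0.3] open 0.75 grip 0.0
shift [-0.05 -0.08  8.28] twist 0.2
((312.697998046875, 242.6679229736328), 37.7645149230957) [array([0.4592, 0.2576, 0.015 ]), array([0.4593, 0.2591, 0.02  ])]
```

View pics/w5.png

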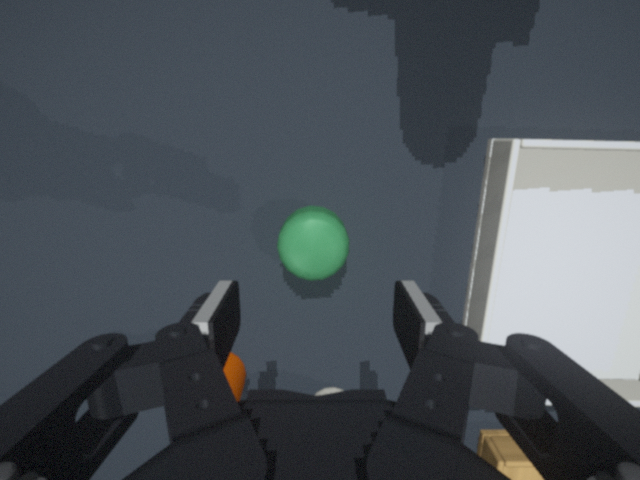

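The dome is centred at (313,243), between the pads.

Call:
servo_tool --motion '[[[0, -0.1, 2, 0, -0.5], [0, -0.1, 4.5, 0, -0.5], [0, -0.1, 7, 0, -0.5], [0, -0.1, 8.3, 0, -0.5], [0, -0.1, 8.3, 0, -0.3]]]'

```text
time_s: 17.25
eef_pos: [0.4586, 0.2547, 0.0315]
eef_rot: [-0.001, 0.736, 0.677, -0.002]
wrist_force: [-0.2, 0.7, 0.0]
opening: 0.655
grasp_force: 0.0
```

Call:
servo_tool --motion '[[[0, 0, 0, 0, 0.1], [0, 0, 0, 0, 0.5], [0, 0, 0, 0, 0.5], [0, 0, 0, 0, 0.5], [0, 0, 0, 0, 0.5]]]'

```text
time_s: 17.75
eef_pos: [0.4603, 0.256, 0.034]
eef_rot: [0.0, 0.735, 0.678, 0.001]
wrist_force: [-0.8, -0.9, 2.5]
opening: 0.5
grasp_force: 61.2
```

Call:
servo_tool --motion '[[[0, 0, -1.5, 0, 0.5], [0, 0, -4, 0, 0.5], [0, 0, -7, 0, 0.5], [-1, 1.5, -9.5, 0, 0.5], [-3, 4.5, -9.5, 0, 0.5]]]'

```text
time_s: 18.25
eef_pos: [0.5038, 0.2239, 0.1336]
eef_rot: [0.001, 0.734, 0.679, 0.003]
wrist_force: [1.3, -0.1, -1.4]
opening: 0.502
grasp_force: 61.3
```

```bash
python3 go.py .645 .036 .120 -4.7
```

```text
t 18.25 pos [0.5038 0.2239 0.1336] yaw -4.49 q [0.2  0.27 1.77 0.   1.1  0.28] F [ 1.3 -0.1 -1.4] open 0.5 grip 61.3
shift [-17.64  15.54   1.41] twist 0.21
```

Call:
servo_tool --motion '[[[-3.4, 3, 0, 0, 0.5], [-7, 6.2, 0, 0, 0.5], [-10.6, 9.4, 0, 0, 0.5], [-14.2, 12.5, 0, 0, 0.5], [-16.8, 14.8, 1, 0, 0.5]]]'

```text
time_s: 18.75
eef_pos: [0.6389, 0.0398, 0.1213]
eef_rot: [0.002, 0.736, 0.677, 0.001]
wrist_force: [0.6, 0.1, -1.0]
opening: 0.504
grasp_force: 61.3
```

Call:
servo_tool --motion '[[[0, 0, 1, 0, 0.5], [0, 0, 2.5, 0, 0.5], [0, 0, 3.5, 0, 0.5], [0, 0, 3.5, 0, 0.5]]]'

```text
time_s: 19.15
eef_pos: [0.6336, 0.0442, 0.0811]
eef_rot: [-0.002, 0.735, 0.678, -0.002]
wrist_force: [-0.3, -0.0, -0.9]
opening: 0.501
grasp_force: 61.3
```

```bash
python3 go.py .645 .036 .041 -4.7
```

```text
t 19.15 pos [0.6336 0.0442 0.0811] yaw -4.59 q [-0.12  0.51  1.56  0.    1.08 -0.04] F [-0.3 -0.  -0.9] open 0.5 grip 61.3
shift [-0.73  1.22  4.  ] twist 0.11
```

Call:
servo_tool --motion '[[[-0.5, 1.0, 0.5, 0, 0.5], [-0.6, 1.1, 2, 0, 0.5], [-0.6, 1.1, 3.2, 0, 0.5], [-0.6, 1.1, 3.8, 0, 0.5], [-0.6, 1.1, 3.9, 0, 0.5]]]'

```text
time_s: 19.65
eef_pos: [0.6452, 0.0361, 0.0425]
eef_rot: [-0.001, 0.735, 0.678, -0.001]
wrist_force: [-0.3, 0.2, -1.1]
opening: 0.502
grasp_force: 61.4
```

Call:
servo_tool --motion '[[[0, 0, 0.05, 0, 0.5], [0, 0, 0.1, 0, 0.5], [0, 0, 0.15, 0, 0.5], [0, 0, 0.15, 0, 0.5]]]'

```text
time_s: 20.05
eef_pos: [0.6468, 0.0358, 0.0433]
eef_rot: [0.0, 0.735, 0.678, 0.0]
wrist_force: [-0.6, -0.5, -0.0]
opening: 0.506
grasp_force: 61.4
```

Expected contact is near 0.039.

Call:
servo_tool --motion '[[[0, 0, 0.1, 0, 0.5], [0, 0, 0.2, 0, 0.5], [0, 0, 0.25, 0, 0.5], [0, 0, 0.3, 0, 0.5], [0, 0, 0.3, 0, 0.5]]]'

```text
time_s: 20.55
eef_pos: [0.6464, 0.0358, 0.0398]
eef_rot: [-0.0, 0.735, 0.678, -0.0]
wrist_force: [0.2, 0.1, -2.8]
opening: 0.502
grasp_force: 61.4
```

Call:
servo_tool --motion '[[[0, 0, 0.05, 0, 0.5], [0, 0, 0.1, 0, 0.5], [0, 0, 0.15, 0, 0.5], [0, 0, 0.15, 0, 0.5]]]'

```text
time_s: 20.95
eef_pos: [0.6466, 0.0358, 0.039]
eef_rot: [0.0, 0.735, 0.678, -0.0]
wrist_force: [-2.0, -0.2, 5.0]
opening: 0.502
grasp_force: 62.0
```

Call:
servo_tool --motion '[[[0, 0, -0.1, 0, 0.1], [0, 0, -0.1, 0, -0.3], [0, 0, -0.1, 0, -0.5], [0, 0, -3.5, 0, -0.5], [0, 0, -8.5, 0, -0.5]]]'

```text
time_s: 21.45
eef_pos: [0.6437, 0.0361, 0.1202]
eef_rot: [-0.003, 0.735, 0.678, -0.003]
wrist_force: [0.7, 0.2, 0.0]
opening: 0.75
grasp_force: 0.0
```

Call:
servo_tool --motion '[[[0, 0, -3, 0, -0.5], [0, 0, -5, 0, -0.5], [0, 0, -5, 0, -0.5]]]'

```text
time_s: 21.75
eef_pos: [0.6489, 0.0356, 0.1777]
eef_rot: [0.003, 0.735, 0.678, 0.002]
wrist_force: [0.8, -0.4, 0.3]
opening: 0.75
grasp_force: 0.0
```

```bash
python3 - <<'E'
from m import *
from bench import ctrl
c=ctrl.camera("top");W=cloud(c);hsv=cv2.cvtColor(c["pixels"],cv2.COLOR_RGB2HSV)
m=cv2.inRange(hsv,(0,150,120),(18,255,255));m[:,:230]=0;m[:,275:]=0;m[:265]=0;m[300:]=0
print("orange",np.median(W[m>0],0),m.sum()/255)
cv2.imwrite("pics/top1.png",c["pixels"][:,:,::-1])
# glue lower body from the scene start picture: white band midpoints at mid body
E
python3 go.py .463 .1225 .165 64; python3 wr.py 320 240 0 w6
```

```text
orange [nan nan nan] 0.0
t 21.8 pos [0.6476 0.0357 0.1752] yaw -4.67 q [-0.13  0.41  1.48 -0.    1.24 -0.05] F [-1.1  0.4 -0.9] open 0.75 grip 0.0
shift [  7.15 -19.11   0.94] twist -68.67
[0.6504 0.0161 0.    ]
blue [0.685  0.1521 0.024 ]
  return _methods._mean(a, axis=axis, dtype=dtype,
  ret = um.true_divide(
```

View pics/w6.png

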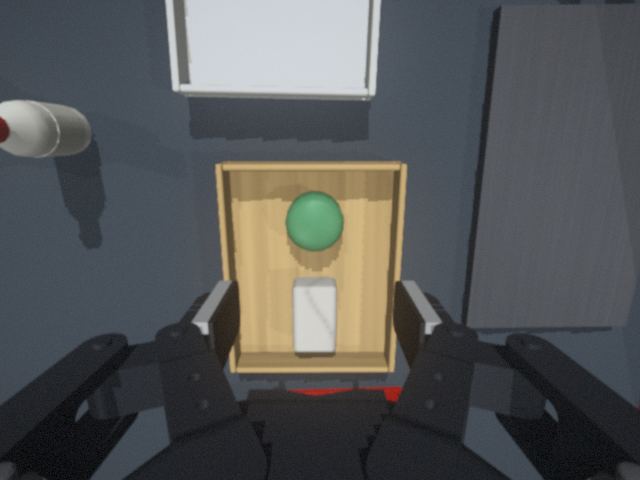

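Both stones are flat in the wooden tray, the dome at (315,221) and the block at (315,315). The glue bottle stands at (40,130).

```bash
python3 - <<'E'
from h import *
c=pickle.load(open("top.pkl","rb"))
print(plane(c,[(249,278)],.08),plane(c,[(263.5,245)],.085))
c=pickle.load(open("scene.pkl","rb"))
print(plane(c,[(398,216),(366,236)],.085),plane(c,[(364.5,264)],.004))
E
python3 go.py .463 .1225 .165 64
```

```text
[[0.37807216 0.15456641 0.08      ]] [[0.45952989 0.11734888 0.085     ]]
[[0.38949729 0.16201369 0.085     ]
 [0.46766801 0.12386383 0.085     ]] [[0.47572329 0.13070543 0.004     ]]
t 21.85 pos [0.6465 0.0358 0.1732] yaw -4.68 q [-0.13  0.42  1.48 -0.    1.24 -0.05] F [-0.3 -0.7 -1.1] open 0.75 grip 0.0
shift [  7.14 -18.99   0.82] twist -68.68
```

Call:
servo_tool --motion '[[[1.4, -3.8, 0, -8.5, -0.5], [2.8, -7.6, 0, -17, -0.5], [4.2, -11.4, 0, -25.5, -0.5], [5.6, -15.2, 0, -34, -0.5], [7.1, -19, 0, -42.5, -0.5]]]'

```text
time_s: 22.35
eef_pos: [0.4601, 0.1225, 0.1712]
eef_rot: [-0.002, 0.437, 0.899, -0.001]
wrist_force: [-0.2, 0.7, 1.0]
opening: 0.751
grasp_force: 0.0
```

Call:
servo_tool --motion '[[[0, 0, 0, -8.5, -0.5], [0, 0, 0, -17, -0.5], [0, 0, 0, -26, -0.5], [0, 0, 0, -26, -0.5]]]'

```text
time_s: 22.75
eef_pos: [0.4617, 0.1221, 0.1717]
eef_rot: [-0.002, 0.226, 0.974, -0.0]
wrist_force: [0.5, 0.2, -0.3]
opening: 0.746
grasp_force: 0.0
```

```bash
python3 go.py .463 .1225 .13 64;  python3 wr.py 320 240 0 w7
```

```text
t 22.75 pos [0.4617 0.1221 0.1717] yaw 63.93 q [ 0.01  0.06  1.92 -0.    1.16 -1.11] F [ 0.5  0.2 -0.3] open 0.75 grip 0.0
shift [-0.11  0.09  4.17] twist -0.07
[0.4789 0.1167 0.    ]
blue [0.3664 0.1975 0.024 ]
```

View pics/w7.png

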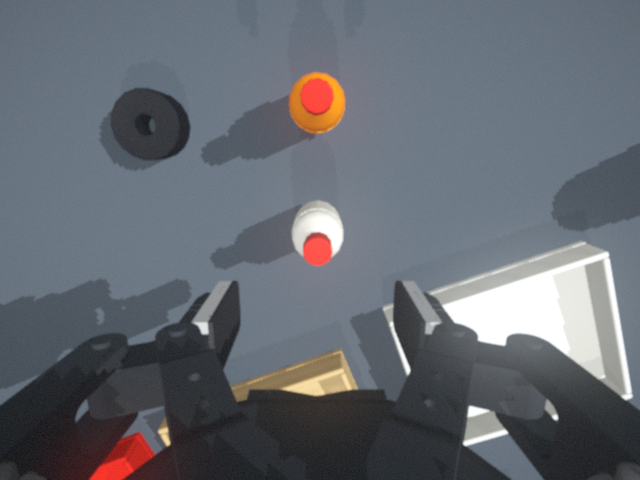

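The glue cap is at (317,249), between the pads, and the orange bottle is off the jaw line at (318,96).

```bash
python3 wr.py 317.5 249 .085; python3 go.py .463 .1225 .042 64
```

```text
[0.4615 0.1227 0.085 ]
blue [0.367  0.1979 0.024 ]
t 22.85 pos [0.4621 0.122  0.1721] yaw 63.61 q [ 0.01  0.06  1.92  0.    1.16 -1.1 ] F [ 0.5 -0.3  0. ] open 0.75 grip 0.0
shift [-0.09  0.09 13.01] twist -0.39
```

Call:
servo_tool --motion '[[[0, 0, 2, 0, -0.5], [0, 0, 4.5, 0, -0.5], [0, 0, 7, 0, -0.5], [0, 0, 9, 0, -0.5], [0, 0, 10.5, 0, -0.5]]]'

```text
time_s: 23.35
eef_pos: [0.4617, 0.122, 0.0663]
eef_rot: [-0.001, 0.228, 0.974, -0.0]
wrist_force: [0.7, -0.5, -0.2]
opening: 0.751
grasp_force: 0.0
```

```bash
python3 go.py .462 .1225 .045 64
```

```text
t 23.35 pos [0.4617 0.122  0.0663] yaw 63.59 q [ 0.01  0.24  1.98  0.    0.93 -1.1 ] F [ 0.7 -0.5 -0.2] open 0.75 grip 0.0
shift [-0.    0.06  2.13] twist -0.41
```

Call:
servo_tool --motion '[[[0, 0, 1, 0, -0.5], [0, 0, 2, 0, -0.5], [0, 0, 2, 0, -0.4], [0, 0, 2, 0, -0.2], [0, 0, 2, 0, 0.0]]]'

```text
time_s: 23.85
eef_pos: [0.4636, 0.1221, 0.0491]
eef_rot: [0.001, 0.227, 0.974, 0.0]
wrist_force: [0.3, -0.2, -0.2]
opening: 0.5
grasp_force: 0.0
```

Call:
servo_tool --motion '[[[0, 0, 0, 0, 0.2], [0, 0, 0, 0, 0.4], [0, 0, 0, 0, 0.5], [0, 0, 0, 0, 0.5], [0, 0, 0, 0, 0.5]]]'

```text
time_s: 24.35
eef_pos: [0.4636, 0.1221, 0.0495]
eef_rot: [0.001, 0.226, 0.974, 0.0]
wrist_force: [-0.7, 0.4, 4.6]
opening: 0.402
grasp_force: 59.2
```

Call:
servo_tool --motion '[[[0, 0, -1.5, 0, 0.5], [0, 0, -4, 0, 0.5], [0, 0, -6.5, 0, 0.5], [0, 0, -8, 0, 0.5], [0, 0, -8, 0, 0.5]]]'

```text
time_s: 24.85
eef_pos: [0.4649, 0.1222, 0.1311]
eef_rot: [0.003, 0.226, 0.974, 0.001]
wrist_force: [0.2, 0.1, -1.0]
opening: 0.397
grasp_force: 59.8
```

```bash
python3 go.py .6365 .219 .128 63.6
```

```text
t 24.85 pos [0.4649 0.1222 0.1311] yaw 63.83 q [ 0.01  0.13  1.95  0.    1.06 -1.1 ] F [ 0.2  0.1 -1. ] open 0.4 grip 59.8
shift [-11.13  16.26   0.41] twist 0.23
```

Call:
servo_tool --motion '[[[-1.7, 2.5, 0, 0, 0.5], [-4.4, 6.4, 0, 0, 0.5], [-7, 10.3, 0, 0, 0.5], [-9.7, 14.2, 0, 0, 0.5], [-11.1, 16.3, 0, 0, 0.5]]]'

```text
time_s: 25.35
eef_pos: [0.6366, 0.2209, 0.1271]
eef_rot: [0.0, 0.226, 0.974, 0.0]
wrist_force: [-0.0, -0.7, -0.4]
opening: 0.403
grasp_force: 59.9
```

Call:
servo_tool --motion '[[[0, 0, 1, 0, 0.5], [0, 0, 2.5, 0, 0.5], [0, 0, 4, 0, 0.5], [0, 0, 5, 0, 0.5], [0, 0, 5, 0, 0.5]]]'

```text
time_s: 25.85
eef_pos: [0.632, 0.2186, 0.0755]
eef_rot: [-0.002, 0.227, 0.974, -0.001]
wrist_force: [0.1, -0.9, -0.2]
opening: 0.402
grasp_force: 59.9
```

```bash
python3 go.py .6365 .219 .058 63.6
```

```text
t 25.85 pos [0.632  0.2186 0.0755] yaw 63.8 q [ 0.16  0.58  1.46 -0.    1.1  -0.96] F [ 0.1 -0.9 -0.2] open 0.4 grip 59.9
shift [-0.39  0.24  1.74] twist 0.2
```

Call:
servo_tool --motion '[[[0, 0, 0.7, 0, 0.5], [0, 0, 1.3, 0, 0.5], [0, 0, 1.6, 0, 0.5], [0, 0, 1.7, 0, 0.5], [0, 0, 1.7, 0, 0.5]]]'

```text
time_s: 26.35
eef_pos: [0.6345, 0.2194, 0.0614]
eef_rot: [0.0, 0.226, 0.974, 0.0]
wrist_force: [-0.4, 0.4, -1.6]
opening: 0.395
grasp_force: 59.9
```

Call:
servo_tool --motion '[[[0, 0, 0.1, 0, 0.5], [0, 0, 0.2, 0, 0.5], [0, 0, 0.25, 0, 0.5], [0, 0, 0.25, 0, 0.5]]]'

```text
time_s: 26.75
eef_pos: [0.6344, 0.2194, 0.0589]
eef_rot: [-0.0, 0.226, 0.974, -0.0]
wrist_force: [0.1, -0.2, -0.3]
opening: 0.397
grasp_force: 59.9
```

Call:
servo_tool --motion '[[[0, 0, 0.1, 0, 0.5], [0, 0, 0.2, 0, 0.5], [0, 0, 0.3, 0, 0.5], [0, 0, 0.35, 0, 0.5], [0, 0, 0.35, 0, 0.5]]]'

```text
time_s: 27.25
eef_pos: [0.6343, 0.2194, 0.0552]
eef_rot: [-0.0, 0.226, 0.974, -0.0]
wrist_force: [0.2, -0.2, -0.3]
opening: 0.398
grasp_force: 59.9
```

Call:
servo_tool --motion '[[[0, 0, 0.05, 0, 0.5], [0, 0, 0.1, 0, 0.5], [0, 0, 0.15, 0, 0.5], [0, 0, 0.15, 0, 0.5]]]'

```text
time_s: 27.65
eef_pos: [0.6346, 0.2194, 0.0546]
eef_rot: [0.0, 0.226, 0.974, -0.0]
wrist_force: [-2.2, -0.6, 4.2]
opening: 0.399
grasp_force: 60.4
```

Call:
servo_tool --motion '[[[0, 0, -0.05, 0, 0.1], [0, 0, -0.05, 0, -0.2], [0, 0, -0.05, 0, -0.5], [0, 0, -0.05, 0, -0.5], [0, 0, -1, 0, -0.5]]]'

```text
time_s: 28.15
eef_pos: [0.6332, 0.2192, 0.0625]
eef_rot: [-0.001, 0.226, 0.974, -0.001]
wrist_force: [0.4, -0.1, -0.3]
opening: 0.748
grasp_force: 0.0
```

Call:
servo_tool --motion '[[[0, 0, -2, 0, -0.5], [0, 0, -5, 0, -0.5], [0, 0, -9, 0, -0.5], [0, 0, -13, 0, -0.5], [0, 0, -15, 0, -0.5]]]'

```text
time_s: 28.65
eef_pos: [0.6362, 0.2197, 0.2195]
eef_rot: [0.003, 0.226, 0.974, 0.001]
wrist_force: [-0.4, -0.1, 0.9]
opening: 0.752
grasp_force: 0.0
```

Call:
servo_tool --motion '[[[0, -4, 0, 0, -0.5], [0, -8, 0, 0, -0.5], [0, -12, 0, 0, -0.5], [0, -16, 0, 0, -0.5], [0, -20, 0, 0, -0.5]]]'

```text
time_s: 29.15
eef_pos: [0.5455, 0.0387, 0.2148]
eef_rot: [0.001, 0.226, 0.974, 0.0]
wrist_force: [-0.2, -0.9, -0.2]
opening: 0.75
grasp_force: 0.0
```

Call:
servo_tool --motion '[[[0, -4, 0, 0, -0.5], [0, -8, 0, 0, -0.5], [0, -8, 0, 0, -0.5], [0, -8, 0, 0, -0.5]]]'

```text
time_s: 29.55
eef_pos: [0.511, -0.0326, 0.2148]
eef_rot: [0.001, 0.228, 0.974, 0.0]
wrist_force: [0.7, 0.3, -0.4]
opening: 0.746
grasp_force: 0.0
```

```bash
python3 go.py
python3 - <<'E'
from bench import ctrl
import cv2
for n in("top","scene"):
    cv2.imwrite(f"pics/{n}2.png",ctrl.camera(n)["pixels"][:,:,::-1])
E
```

```text
t 29.55 pos [ 0.511  -0.0326  0.2148] yaw 63.69 q [-0.3   0.08  1.81  0.    1.25 -1.41] F [ 0.7  0.3 -0.4] open 0.75 grip 0.0
```

View pics/scene2.png

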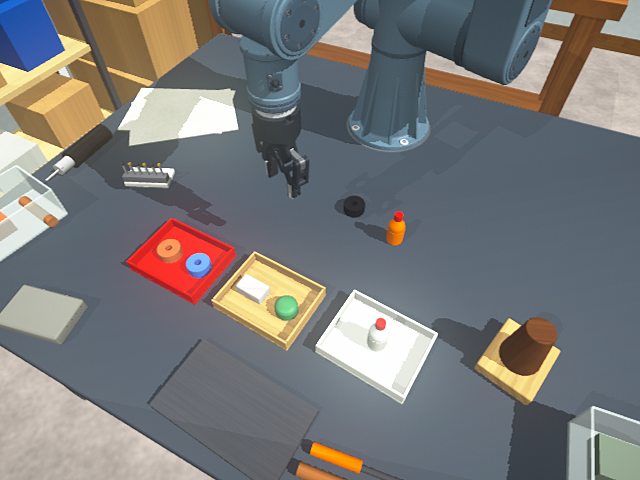

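View pics/top2.png

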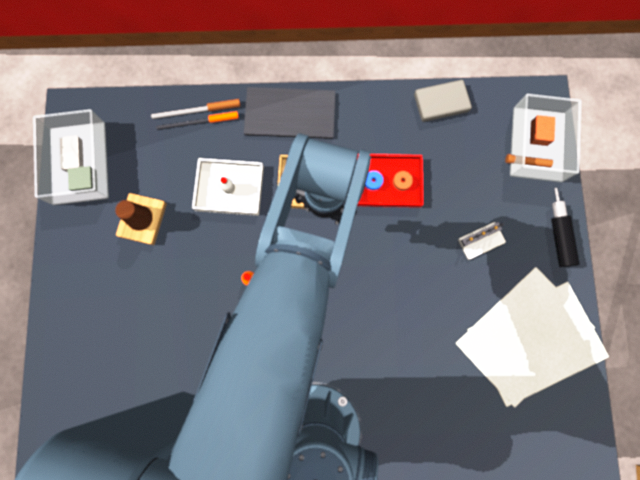

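The scene view shows both wheels flat in the red tray at (169,250) and (198,265). The block (252,288) and dome (287,307) are in the wooden tray, and the bottle stands in the white one at (378,335). The cone, the burr stand and the decoys are where they were, and the arm is clear.

```bash
python3 -c "
from bench import ctrl
print(ctrl.hand_in())"
```

```text
the job is handed in; nothing more can be done
None
```

The bench is cleared and handed in at about 30 s: both wheels are flat in the red tray, both stones flat in the wooden tray and the glue upright in the white tray, with the cone and burr stand untouched.

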